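Nest the three dressing vessels with their pouring lips in line

TASK

Nest the three steel vessels for storage: the middle pot goes into the wide bowl and the narrow beaker into the middle pot, each standing flat on the floor of the next, with both pouring lips (blue stripes) pointing the same way as the bowl's lip. Leave the wide bowl standing where it is, set the pot and the beaker down gently rather than dropping them, tip nothing over and leave everything else on the table alone.

Things in the scene. Friction and masses are not known exactly. Their poses are not given: they have to be found in the camera images.
- wide_bowl: Sizes here and below in mm. Largest vessel, a wide low bowl of thick steel, 50 high, 140 across the rim, 104 across the foot, loose, about 0.4 kg; wall 6 thick, floor 5 thick; inside it is about 92 across at the floor and 128 at the mouth. Origin: centre of the underside; z up; x points from the centre to the pouring lip. The lip, marked with a blue stripe on top and down the outside, is 16 wide and stands 10 out from the rim.
- middle_pot: Middle vessel, a steel pot 68 high, 92 across the rim, 76 across the foot, about 0.14 kg; wall 8 thick, vertical over the top 28 and flared below (pinch the wall at the rim from above, one finger inside), floor 5 thick; inside about 61 across at the floor and 76 at the mouth. Origin: centre of the underside; z up; x points from the centre to its pouring lip (same lip and blue stripe). Nested in the bowl, its rim stands 23 above the bowl's rim.
- narrow_beaker: Smallest vessel, a narrow steel beaker 88 high, 60 across the rim, 50 across the foot, about 0.09 kg; wall 8 thick, vertical over the top 33 and flared below (pinch it at the rim, one finger inside the 44 wide mouth, or take it across the outside), floor 5 thick. Origin: centre of the underside; z up; x points from the centre to its pouring lip (same lip and blue stripe). Nested in the pot, its rim stands 25 above the pot's rim.
- wide_bowl_lip (a point): Tip of the wide bowl's pouring lip, 80 from its axis, 48 above its underside; frame as the bowl's.
- middle_pot_lip (a point): Tip of the middle pot's pouring lip, 56 from its axis, 66 above its underside; frame as the pot's.
- narrow_beaker_lip (a point): Tip of the narrow beaker's pouring lip, 40 from its axis, 86 above its underside; frame as the beaker's.
- ointment_jar: Bystander: blue jar with a screw lid, 36 across, 53 high; origin at the centre of its underside, z up.
- vial: Bystander: clear vial with a dark cap, 29 across, 74 high; origin at the centre of its underside, z up.
- tape_roll: Bystander: roll of white tape lying flat, 69 across, 25 high; origin at the centre of its underside, z up.
There are look-alikes about, which are no part of the job. What is shaped like the middle_pot but green or red is not meant.

How it is judged:
By the outcome, as a careful person would: the job done as asked, in the order asked, and still so for the second after the job is handed in, with the robot touching nothing.
It also fails if it takes over 69 s, if anything falls off the work surface, if the arm or the gripper's body presses on something with over 40 N, if the wrist force passes 120 N, or if a joint passes its speed limit or range.

ROBOT

A 6-joint arm with a two-finger parallel gripper is mounted at the origin on a cart in front of the work surface, level with it; the furniture and walls round the work are solid. World frame = base frame: x ahead of the robot, y to its left, z up, the work surface at z = 0. Lengths are in mm, angles in rad, forces in N, time in s.
With the tool pointing down it reaches from about 275 to 750 mm from the base axis. Payload 10.2 kg.
Tool frame: the origin (TCP) lies between the finger pads; the fingertips stand 22 mm ahead of it and the grasp point (between the pads) lies 3 mm ahead of it (ctrl.nose_length is the distance from the TCP to the fingertips, in mm); y points along the fingers, z is the direction in which the jaws open and shut, and the axes are right-handed (so a half turn about y gives the same grasp; the last joint's range is limited). The gripper opens to 85 mm and grips with 20 to 120 N. Pads are 22 mm wide; open, the fingers measure 114 mm over their backs; the gripper's body (76 mm by 85 mm) begins 54 mm behind the grasp point. The pads swing forward as they close: fully open they stand 13 mm farther back than shut.
Start: joints at [1.122, 0.313, 1.498, -0, 1.331, -0.223], TCP at [117.553, 511.676, 253.294] pointing down, gripper open.
Joint ranges: [-2.94, 2.94], [-0.97, 2.17], [0.19, 2.56], [-1.23, 4.37], [0.02, 3.11], [-2.88, 2.88]. Speed limits (rad/s): [2.39, 2.39, 3.01, 3.14, 3.14, 3.14].

INTERFACE

Orientations are given as a unit quaternion [w, x, y, z].
In Python, from rig import ctrl, eyes, models gives the robot as it stands.
- The arm moves only by the shell command python3 -m crank 'ROWS' [FORCE]. ROWS is JSON, a list of rows, each an object with "dp": the shift along the tool's x, y, z in mm, a list of three; "roll": the turn about the tool's y in rad; "gripper": the closure in counts, from 0 (fully open) to 255 (shut). A call has 1 to 10 rows; each row is the pose to reach, as a shift and turn from the pose commanded when the call began, along the tool's axes at that moment; what a row does not reach only later rows make up. A row lasts 1/12 s, in which the tool goes at most 41.7 mm and 7.16 degrees, less where a joint would pass 70% of its speed; a pose out of reach is approached as far as the arm can. A call with a gripper value outside its range is refused whole. The fingers move at their own pace and stop on an object; FORCE is the grip in N (left out, the last holds). Time passes only in rows, so rows that repeat a pose let the fingers close. It gives the time, the measured TCP pose, the force and the opening at its end, in the units of the state.
- ctrl.sense(): the state, without advancing time (a new reading comes with each control period).
- eyes.capture(name): name is "side" or "top"; returns a dict with "color" (480x640x3 uint8, red, green, blue), "fx", "fy", "cx", "cy" (pixels), "R" (3x3) and "t" (3): a world point X has camera coordinates R X + t. Camera axes: x right, y down, z forward; pixel columns grow to the right and rows downward; lengths in mm; the calibration is good to about 2 mm. A picture is of the moment at which its call begins. There is no depth.
- ctrl.finish_job(): hands the job in, once; it reports no verdict.
Trained networks look in a picture, given as the dict that the camera call returned (one of the last four; its "shot" number tells which), for a name from the list of things; names that differ only in an ending like _2 or _b are one class to them, and where a whole thing is asked for, a point or a joint stands for the part that bears it (a point fixed in the world has none). Each returns a list of dicts, best first, with "confidence" (0 to 1); they miss things now and then, are a little off and sometimes report something else, mostly with a low value. They report only what shows in the picture. A call takes as long as a camera call. They do not tell look-alikes from the thing itself.
- models.spot_in(picture, label): "extent" ([centre column, centre row, width, height] in pixels, round what is visible of it).
- models.spot_point(picture, label): "centre" ([column, row] in pixels: a listed point, or the origin of a listed thing).
The state is a dict: "time_s": time; "joints": joint angles; "dq": joint speeds; "tau": joint torques, N m; "eef_pos": TCP position; "ee_rot": TCP orientation; "force": force on the tool from outside, world axes, zero at the start; "wrist_torque": the same for the moment, N m; "grip_width": opening from 0.0 (shut) to 1.0 (fully open).
Only numpy, scipy, OpenCV 4.12 (cv2) and the standard library are available. Lean on these libraries where they do the work, as an engineer would, in place of code of your own. Each camera call takes 0.05 s, during which the arm holds its last target. There are 200 camera calls.

## Working session

There is one attempt and no reset: what is moved stays moved. The work goes in short steps, Python scripts to look and compute and a shell command to move; the robot and the scene stay as the last step left them, time stands still between calls to the robot, and variables do not carry over. Pictures are saved under pics/ and viewed, about 8 in all and at most 12, crops included, and the job is handed in when it is done.

```bash
ls; mkdir -p pics
cat > h.py <<'E'
import numpy as np, cv2
from rig import ctrl, eyes, models
def ray(p,uv):
    d=np.array([(uv[0]-p["cx"])/p["fx"],(uv[1]-p["cy"])/p["fy"],1.0])
    R=np.array(p["R"]);t=np.array(p["t"])
    return -R.T@t, R.T@d
def at_z(p,uv,z):
    c,d=ray(p,uv); return c+d*(z-c[2])/d[2]
def proj(p,X):
    c=np.array(p["R"])@np.array(X,float)+np.array(p["t"]); return np.array([p["fx"]*c[0]/c[2]+p["cx"],p["fy"]*c[1]/c[2]+p["cy"]])
def save(p,n): cv2.imwrite("pics/"+n,p["color"][:,:,::-1])
E
python3 - <<'E'
from h import *
np.set_printoptions(precision=1,suppress=True)
print(ctrl.sense())
Z={"wide_bowl_lip":48,"middle_pot_lip":66,"narrow_beaker_lip":86}
for n in ("top","side"):
    p=eyes.capture(n); save(p,n+"0.png"); print(n,-np.array(p["R"]).T@p["t"],np.array(p["R"])[2],p["fx"])
    for l in ["wide_bowl","middle_pot","narrow_beaker","ointment_jar","vial","tape_roll"]+list(Z):
        for r in models.spot_point(p,l): print(l,np.array(r["centre"]),round(r["confidence"],2),at_z(p,r["centre"],Z.get(l,0)))
E
```

```text
pics
{'time_s': 0.0, 'joints': array([ 1.1,  0.3,  1.5, -0. ,  1.3, -0.2]), 'dq': array([-0.,  0.,  0., -0., -0., -0.]), 'tau': array([ -0. , -41.2, -26. ,  -0. ,   0. ,   0. ]), 'eef_pos': array([117.5, 511.5, 252.7]), 'ee_rot': array([-0.7,  0.7, -0.1,  0.1]), 'force': array([-0.2,  0.6, -1. ]), 'wrist_torque': array([-0.,  0., -0.]), 'grip_width': 1.0037672808013953}
top [ 483.8 -157.1 1088. ] [ 0.1  0.  -1. ] 488.5789260518363
wide_bowl [235.6 216.4] 0.63 [596.5  52.6   0. ]
middle_pot [400.2 243.7] 0.96 [ 540.2 -315.9    0. ]
middle_pot [385.2 319.9] 0.81 [ 371.2 -283.8    0. ]
middle_pot [463.9 227.9] 0.58 [ 577.3 -457.4    0. ]
narrow_beaker [317.8 263.9] 0.94 [ 492.7 -133.1    0. ]
narrow_beaker [235.1 222.3] 0.31 [583.2  53.4   0. ]
vial [225.8 298.2] 0.65 [413.8  70.1   0. ]
tape_roll [343.8 194.2] 0.76 [ 649.5 -189.1    0. ]
wide_bowl_lip [437.  249.1] 0.66 [ 527.2 -387.1   48. ]
wide_bowl_lip [237.6 253.3] 0.63 [512.6  37.2  48. ]
middle_pot_lip [446.6 230.1] 0.68 [ 566.6 -403.1   66. ]
middle_pot_lip [433.6 248.4] 0.62 [ 527.9 -376.    66. ]
middle_pot_lip [303.9 246.3] 
[... 250 characters left out ...]
middle_pot [380.6 317.3] 0.95 [ 541.3 -322.5    0. ]
middle_pot [292.8 344.8] 0.85 [ 367.8 -288.1    0. ]
middle_pot [448.9 358.7] 0.55 [ 581.5 -464.6    0. ]
middle_pot [396.8 313.7] 0.22 [ 572.9 -332.2    0. ]
narrow_beaker [311.9 269.8] 0.61 [ 503.9 -141.8    0. ]
ointment_jar [366.4 217.7] 0.95 [706.  -62.7   0. ]
ointment_jar [379.2 256.7] 0.24 [ 646.4 -185.6    0. ]
vial [226.1 233.2] 0.65 [408.7  61.8   0. ]
tape_roll [379.1 253.8] 0.73 [ 652.  -178.1    0. ]
middle_pot_lip [262.8 310.5] 0.96 [ 336.6 -241.4   66. ]
middle_pot_lip [427.9 314.5] 0.82 [ 572.8 -406.2   66. ]
middle_pot_lip [398.1 312.2] 0.67 [ 532.6 -373.7   66. ]
narrow_beaker_lip [314.8 225.2] 0.6 [ 530.4 -111.4   86. ]
```

View pics/top0.png

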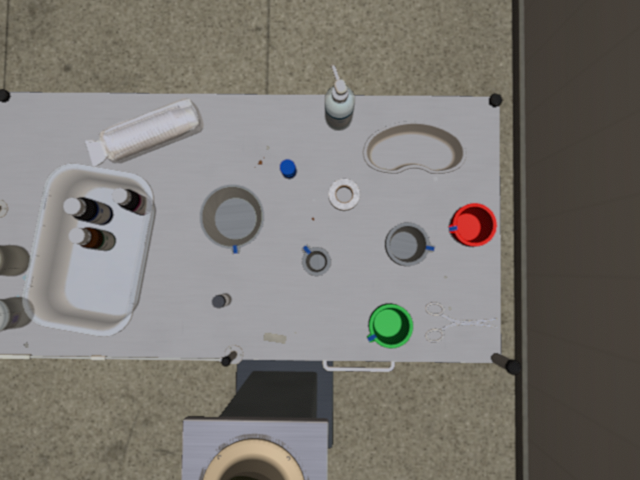

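View pics/side0.png

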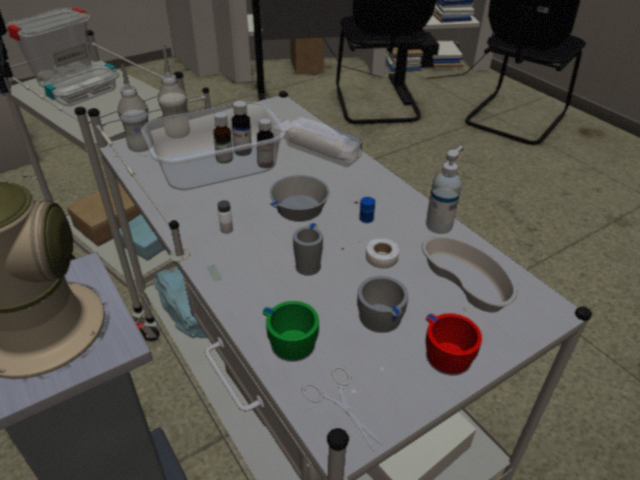

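The top view shows the bowl at (235,216) with its lip at (235,250), the beaker at (317,260) with its lip at (306,249), and the steel pot at (407,244) with its lip at (431,247). The red pot at (473,225) and green pot at (390,325) are decoys. Next I'll refine the poses by fitting the rim circles.

```bash
cat >> h.py <<'E'
from scipy.optimize import minimize
from scipy.spatial.transform import Rotation as Ro
V={"bowl":(70,64,50),"pot":(46,38,68),"beaker":(30,22,88)}
TH=np.linspace(0,2*np.pi,180,endpoint=False)
def grads(p):
    g=cv2.GaussianBlur(cv2.cvtColor(p["color"],cv2.COLOR_RGB2GRAY).astype(np.float32),(0,0),1.2)
    return np.hypot(cv2.Sobel(g,-1,1,0),cv2.Sobel(g,-1,0,1))
def circ(p,xy,r,z):
    return np.array([proj(p,(xy[0]+r*np.cos(t),xy[1]+r*np.sin(t),z)) for t in TH],np.float32)
def fit(pics,n,x0,z0=0):
    ro,ri,h=V[n]; G=[(p,grads(p)) for p in pics]
    def f(x):
        s=0
        for p,g in G:
            for r in (ro,ri):
                c=circ(p,x,r,h+z0); s-=np.minimum(cv2.remap(g,c[:,0],c[:,1],1),80).mean()
        return s
    best=min(((f((x0[0]+a,x0[1]+b)),x0[0]+a,x0[1]+b) for a in range(-24,25,6) for b in range(-24,25,6)))
    r=minimize(f,best[1:],method="Nelder-Mead",options=dict(initial_simplex=[[best[1]+a,best[2]+b] for a,b in((0,0),(3,0),(0,3))]))
    return r.x,r.fun
def lipang(p,n,c,z0=0):
    ro,_,h=V[n]; hsv=cv2.cvtColor(p["color"],cv2.COLOR_RGB2HSV)
    m=cv2.inRange(hsv,(100,110,50),(130,255,255)); v,u=np.nonzero(m)
    P=np.array([at_z(p,(a,b),h-2+z0)[:2] for a,b in zip(u,v)]); 
    d=P-c; rr=np.hypot(*d.T); k=(rr<ro+18)&(rr>ro-12)
    q=d[k].mean(0); return np.degrees(np.arctan2(q[1],q[0])),np.hypot(*q),k.sum()
E
python3 - <<'E'
from h import *
np.set_printoptions(precision=1,suppress=True)
s=ctrl.sense(); q=s["ee_rot"]; print(Ro.from_quat(np.r_[q[1:],q[0]]).as_matrix(),ctrl.nose_length)
P=[eyes.capture(n) for n in("top","side")]
for n,x0 in (("bowl",(594,54)),("pot",(541,-319)),("beaker",(498,-137))):
    for S in (P,P[:1],P[1:]):
        c,f=fit(S,n,x0); print(n,c,f,end=' ')
        for p in S: print(np.array(lipang(p,n,c)),end=' ')
        print()
E
```

```text
[[ 1.   0.   0.2]
 [-0.2 -0.   1. ]
 [ 0.  -1.  -0. ]] 22.0
bowl [592.3  51.4] -295.40521240234375 [-173.8   70.    28. ] [-175.1   66.7   16. ] 
bowl [591.9  51.9] -154.54592895507812 [-173.3   69.7   28. ] 
bowl [592.9  50.2] -145.15322875976562 [-176.2   67.3   16. ] 
pot [ 537.  -320.1] -260.4984130859375 [-99.3  47.9  29. ] [-97.5  48.6  43. ] 
pot [ 535.8 -317.8] -143.39151000976562 [-97.6  50.   29. ] 
pot [ 537.1 -324.4] -135.5541229248047 [-100.5   46.6   48. ] 
beaker [ 499.  -131.9] -291.06829833984375 [42.  29.7 31. ] [41.  33.8 20. ] 
beaker [ 498.2 -131. ] -152.71145629882812 [39.6 29.8 31. ] 
beaker [ 500.1 -132.6] -140.92112731933594 [43.2 33.4 20. ]
```

```bash
cat >> h.py <<'E'
def go(xyz,zeta):
    s=ctrl.sense(); q=s["ee_rot"]; R=Ro.from_quat(np.r_[q[1:],q[0]]).as_matrix()
    z=np.degrees(np.arctan2(R[1,2],R[0,2])); dz=(zeta-z+180)%360-180
    dp=R.T@(np.array(xyz,float)-s["eef_pos"])
    print("t",round(s["time_s"],2),"pos",s["eef_pos"].round(1),"zeta",round(z,1),"q6",round(s["joints"][5],2),"grip",round(s["grip_width"],3),"F",s["force"].round(1),"-> dp",dp.round(1),"roll",round(-np.radians(dz),3))
E
python3 -c "
from h import *
go((543.2,-278.5,250),81.5)"
```

```text
t 1.1 pos [117.6 511.7 253.3] zeta 77.1 q6 -0.22 grip 1.001 F [ 0. -1.  1.] -> dp [ 591.7    3.3 -674.8] roll -0.077
```

```bash
R='{"dp":[591.7,3,-674.8],"roll":-0.077,"gripper":0}'; python3 -m crank '[{"dp":[592,3,-675],"roll":-0.077,"gripper":0},{"dp":[592,3,-675],"roll":-0.077,"gripper":0},{"dp":[592,3,-675],"roll":-0.077,"gripper":0},{"dp":[592,3,-675],"roll":-0.077,"gripper":0},{"dp":[592,3,-675],"roll":-0.077,"gripper":0},{"dp":[592,3,-675],"roll":-0.077,"gripper":0},{"dp":[592,3,-675],"roll":-0.077,"gripper":0},{"dp":[592,3,-675],"roll":-0.077,"gripper":0},{"dp":[592,3,-675],"roll":-0.077,"gripper":0},{"dp":[592,3,-675],"roll":-0.077,"gripper":0}]' 30
python3 -c "
from h import *
go((543.2,-278.5,250),81.5)"
```

```text
time_s: 1.93
eef_pos: [315.5, 143.0, 252.2]
ee_rot: [0.705, -0.705, 0.052, -0.053]
force: [0.7, 0.6, 0.6]
grip_width: 1.001
t 1.93 pos [315.5 143.  252.2] zeta 81.5 q6 -1.34 grip 1.001 F [0.7 0.6 0.6] -> dp [ 287.6    2.4 -383.1] roll -0.0
```

```bash
python3 -m crank '[{"dp":[288,2,-383]},{"dp":[288,2,-383]},{"dp":[288,2,-383]},{"dp":[288,2,-383]},{"dp":[288,2,-383]},{"dp":[288,2,-383]},{"dp":[288,2,-383]},{"dp":[288,2,-383]},{"dp":[288,2,-383]},{"dp":[288,2,-383]}]' 30
python3 -c "
from h import *
go((543.2,-278.5,250),81.5)"
```

```text
t 1.93 pos [315.5 143.  252.2] zeta 81.5 q6 -1.34 grip 1.001 F [0.7 0.6 0.6] -> dp [ 287.6    2.4 -383.1] roll -0.0$[0]: bad value
```

Each row needs all three fields, so I'll resend with them filled in.

```bash
python3 -m crank '[{"dp":[288,2,-383],"roll":0,"gripper":0},{"dp":[288,2,-383],"roll":0,"gripper":0},{"dp":[288,2,-383],"roll":0,"gripper":0},{"dp":[288,2,-383],"roll":0,"gripper":0},{"dp":[288,2,-383],"roll":0,"gripper":0},{"dp":[288,2,-383],"roll":0,"gripper":0},{"dp":[288,2,-383],"roll":0,"gripper":0},{"dp":[288,2,-383],"roll":0,"gripper":0},{"dp":[288,2,-383],"roll":0,"gripper":0},{"dp":[288,2,-383],"roll":0,"gripper":0}]' 30
python3 -c "
from h import *
go((543.2,-278.5,250),81.5)"
```

```text
time_s: 2.77
eef_pos: [514.0, -223.7, 250.0]
ee_rot: [0.705, -0.705, 0.053, -0.053]
force: [0.2, -0.4, 1.0]
grip_width: 0.998
t 2.77 pos [ 514.  -223.7  250. ] zeta 81.4 q6 -2.04 grip 0.998 F [ 0.2 -0.4  1. ] -> dp [ 37.    0.  -49.9] roll -0.001
```

```bash
python3 -m crank '[{"dp":[37,0,-50],"roll":0,"gripper":0},{"dp":[37,0,-50],"roll":0,"gripper":0},{"dp":[37,40,-50],"roll":0,"gripper":0},{"dp":[37,80,-50],"roll":0,"gripper":0},{"dp":[37,120,-50],"roll":0,"gripper":0},{"dp":[37,145,-50],"roll":0,"gripper":0},{"dp":[37,145,-50],"roll":0,"gripper":0},{"dp":[37,145,-50],"roll":0,"gripper":0}]' 30
python3 - <<'E'
from h import *
go((543.2,-278.5,70),81.5)
p=eyes.capture("top");t=eyes.capture("side")
a=cv2.resize(p["color"][190:310,340:500],None,fx=2.5,fy=2.5);b=cv2.resize(t["color"][230:350,310:470],None,fx=2.5,fy=2.5)
cv2.imwrite("pics/a1.png",np.hstack([a,b])[:,:,::-1])
E
```

```text
time_s: 3.43
eef_pos: [542.6, -276.5, 105.1]
ee_rot: [0.705, -0.705, 0.053, -0.052]
force: [0.8, -0.3, 0.6]
grip_width: 1.002
t 3.43 pos [ 542.6 -276.5  105.1] zeta 81.5 q6 -2.09 grip 1.002 F [ 0.8 -0.3  0.6] -> dp [ 0.9 35.1 -1.9] roll -0.0
```

View pics/a1.png

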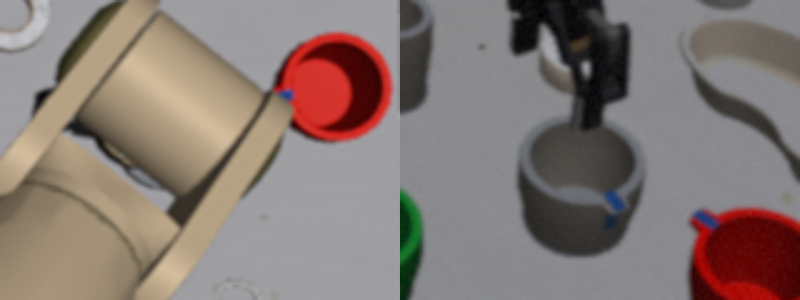

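The inner finger hangs over the pot's mouth, so I'm descending and closing gently.

```bash
python3 -m crank '[{"dp":[0,18,-2],"roll":0,"gripper":0},{"dp":[0,35,-2],"roll":0,"gripper":0},{"dp":[0,35,-2],"roll":0,"gripper":0},{"dp":[0,35,-2],"roll":0,"gripper":120},{"dp":[0,35,-2],"roll":0,"gripper":160},{"dp":[0,35,-2],"roll":0,"gripper":190},{"dp":[0,35,-2],"roll":0,"gripper":210},{"dp":[0,35,-2],"roll":0,"gripper":255},{"dp":[0,35,-2],"roll":0,"gripper":255},{"dp":[0,35,-2],"roll":0,"gripper":255}]' 30
python3 -c "
from h import *
go((543.2,-278.5,70),81.5)"
python3 -m crank '[{"dp":[0,0,0],"roll":0,"gripper":255},{"dp":[0,0,0],"roll":0,"gripper":255},{"dp":[0,0,0],"roll":0,"gripper":255},{"dp":[0,0,0],"roll":0,"gripper":255}]' 40
python3 -c "
from h import *
go((543.2,-278.5,70),81.5)
p=eyes.capture('side');c,f=fit([p],'pot',(537,-322));print(c,f,lipang(p,'pot',c));save(p,'a2.png')
"
```

```text
time_s: 4.37
eef_pos: [542.6, -279.0, 70.8]
ee_rot: [-0.705, 0.706, -0.052, 0.053]
force: [-1.6, -2.5, 2.6]
grip_width: 0.095
t 4.37 pos [ 542.6 -279.    70.8] zeta 81.5 q6 -2.09 grip 0.095 F [-1.6 -2.5  2.6] -> dp [0.6 0.8 0.6] roll -0.0
time_s: 4.7
eef_pos: [542.6, -279.0, 70.7]
ee_rot: [-0.705, 0.706, -0.052, 0.053]
force: [-1.1, -2.8, 5.6]
grip_width: 0.093
t 4.7 pos [ 542.6 -279.    70.7] zeta 81.5 q6 -2.09 grip 0.093 F [-1.1 -2.8  5.6] -> dp [0.6 0.7 0.5] roll -0.0
[ 537.1720698  -321.15600048] -130.5705108642578 (np.float64(-102.69847502903495), np.float64(47.807585368208294), np.int64(49))
```

```bash
python3 -m crank '[{"dp":[0,-10,0],"roll":0,"gripper":255},{"dp":[0,-20,0],"roll":0,"gripper":255},{"dp":[0,-50,0],"roll":0,"gripper":255},{"dp":[0,-90,0],"roll":0,"gripper":255},{"dp":[0,-115,0],"roll":0,"gripper":255},{"dp":[0,-130,0],"roll":0,"gripper":255},{"dp":[0,-130,0],"roll":0,"gripper":255},{"dp":[0,-130,0],"roll":0,"gripper":255}]' 40
python3 - <<'E'
from h import *
s=ctrl.sense()["eef_pos"]; w=np.radians(6)
go((592+42*np.cos(w),51.5+42*np.sin(w),200),6)
p=eyes.capture('side');t=eyes.capture('top')
c,f=fit([p],'pot',s[:2]-42*np.array([np.cos(1.422),np.sin(1.422)]),s[2]-70.5);print(c,f,lipang(p,'pot',c,s[2]-70.5))
cv2.imwrite("pics/a3.png",np.hstack([cv2.resize(i["color"],None,fx=.6,fy=.6) for i in (p,t)])[:,:,::-1])
E
```

```text
time_s: 5.42
eef_pos: [542.3, -278.3, 200.4]
ee_rot: [-0.705, 0.705, -0.052, 0.053]
force: [-0.6, 0.4, -1.9]
grip_width: 0.094
t 5.42 pos [ 542.3 -278.3  200.4] zeta 81.5 q6 -2.09 grip 0.094 F [-0.6  0.4 -1.9] -> dp [ 41.    0.4 344. ] roll 1.317
[ 537.42903391 -320.58148559] -134.08795166015625 (np.float64(-111.44230502667156), np.float64(24.036489336050902), np.int64(68))
```

View pics/a3.png

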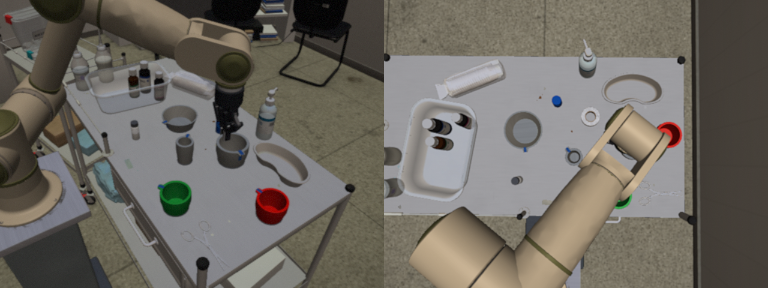

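The pot is lifted and level. Now I'll carry it over the bowl.

```bash
python3 -m crank '[{"dp":[4,0,34],"roll":0.12,"gripper":255},{"dp":[8,0,68],"roll":0.24,"gripper":255},{"dp":[12,0,102],"roll":0.36,"gripper":255},{"dp":[16,0,136],"roll":0.48,"gripper":255},{"dp":[20,0,170],"roll":0.6,"gripper":255},{"dp":[24,0,204],"roll":0.72,"gripper":255},{"dp":[28,0,238],"roll":0.84,"gripper":255},{"dp":[32,0,272],"roll":0.96,"gripper":255},{"dp":[36,0,306],"roll":1.08,"gripper":255},{"dp":[41,0,330],"roll":1.2,"gripper":255}]' 40
cat > w.py <<'E'
from h import *
import sys
Z,ze=float(sys.argv[1]),float(sys.argv[2]); w=np.radians(ze)
go((592+42*np.cos(w),51.5+42*np.sin(w),Z),ze)
E
python3 w.py 200 6
```

```text
time_s: 6.35
eef_pos: [631.4, 44.8, 198.4]
ee_rot: [-0.551, 0.552, -0.444, 0.442]
force: [0.7, -0.2, -1.7]
grip_width: 0.095
t 6.35 pos [631.4  44.8 198.4] zeta 12.5 q6 -0.33 grip 0.095 F [ 0.7 -0.2 -1.7] -> dp [-10.3  -1.6   4.7] roll 0.113
```

```bash
python3 -m crank '[{"dp":[-10,0,5],"roll":0.113,"gripper":255},{"dp":[-10,10,5],"roll":0.113,"gripper":255},{"dp":[-10,40,5],"roll":0.113,"gripper":255},{"dp":[-10,60,5],"roll":0.113,"gripper":255},{"dp":[-10,60,5],"roll":0.113,"gripper":255},{"dp":[-10,60,5],"roll":0.113,"gripper":255}]' 40
python3 w.py 76 6
python3 - <<'E'
from h import *
s=ctrl.sense()["eef_pos"]; w=np.radians(6); x0=s[:2]-42*np.array([np.cos(w),np.sin(w)])
p=eyes.capture('side');t=eyes.capture('top')
c,f=fit([p],'pot',x0,s[2]-70.5);print(x0,c,f,lipang(p,'pot',c,s[2]-70.5))
cv2.imwrite("pics/a4.png",np.hstack([cv2.resize(i["color"][100:260,200:360],None,fx=2.5,fy=2.5) for i in (p,t)])[:,:,::-1])
E
```

```text
time_s: 6.85
eef_pos: [633.7, 51.9, 138.6]
ee_rot: [-0.526, 0.528, -0.473, 0.471]
force: [0.2, -0.5, -0.5]
grip_width: 0.085
t 6.85 pos [633.7  51.9 138.6] zeta 6.3 q6 -0.21 grip 0.085 F [ 0.2 -0.5 -0.5] -> dp [-4.  62.6  0.7] roll 0.005
[591.96869951  47.46255458] [591.00628929  40.50105024] -124.52417755126953 (np.float64(169.79740818545372), np.float64(42.14522912823738), np.int64(16))
```

View pics/a4.png

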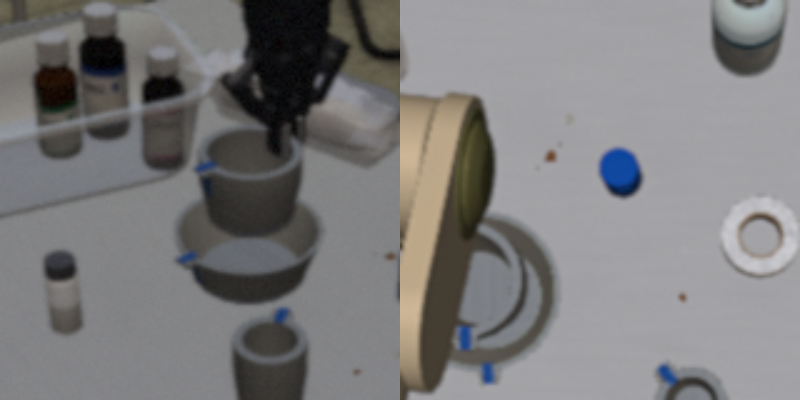

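The side view shows the pot centred over the bowl with its lip on the bowl lip's side. In the top view the pot lip is near full-frame px (226,235) and the bowl lip near (235,249).

```bash
cat > m.py <<'E'
from h import *
import sys
# fit pot over visible arc (top: right part; side: near part) plus lip, given z offset
def arcfit(p,n,x0,z0,a0,a1):
    ro,ri,h=V[n];g=grads(p);k=(((np.degrees(TH)-a0)%360)<=(a1-a0)%360)
    def f(x): return -sum(np.minimum(cv2.remap(g,*[circ(p,x,r,h+z0)[k][:,i] for i in (0,1)],1),80).mean() for r in(ro,ri))
    b=min((f((x0[0]+a,x0[1]+b)),x0[0]+a,x0[1]+b) for a in range(-12,13,2) for b in range(-12,13,2))
    return minimize(f,b[1:],method="Nelder-Mead",options=dict(initial_simplex=[[b[1]+i,b[2]+j] for i,j in((0,0),(2,0),(0,2))])).x
if __name__=="__main__":
    s=ctrl.sense()["eef_pos"]; ze=np.radians(float(sys.argv[1])); x0=s[:2]-42*np.array([np.cos(ze),np.sin(ze)]); z0=s[2]-70.6
    t=eyes.capture('top');p=eyes.capture('side')
    print("expected",x0,z0)
    print("side",arcfit(p,"pot",x0,z0,150,350)); print("top",arcfit(t,"pot",x0,z0,220,350))
    for nm,q in(("top",t),("side",p)):
        hsv=cv2.cvtColor(q["color"],cv2.COLOR_RGB2HSV);m=cv2.inRange(hsv,(100,110,50),(130,255,255))
        N,L,S,C=cv2.connectedComponentsWithStats(m)
        for i in range(1,N):
            if S[i,4]>5:
                P=at_z(q,C[i],z0+66); d=P[:2]-x0
                B=at_z(q,C[i],48)[:2]-np.array([592,51.5])
                if np.hypot(*d)<75: print(nm,"pot lip?",C[i].round(1),S[i,4],d.round(1),np.degrees(np.arctan2(d[1],d[0])).round(1))
                if np.hypot(*B)<95: print(nm,"bowl lip?",C[i].round(1),S[i,4],B.round(1),np.degrees(np.arctan2(B[1],B[0])).round(1))
E
python3 m.py 6.3; python3 w.py 76 6
```

```text
expected [593.18444888  47.405678  ] 70.61516145653627
side [595.65530472  47.00451265]
top [588.81600635  42.58242818]
top pot lip? [225.5 234.5] 38 [-46.6  -2.2] -177.3
top bowl lip? [225.5 234.5] 38 [-39.6  12.5] 162.4
top bowl lip? [234.6 248.5] 28 [-69.4  -7.7] -173.7
side pot lip? [282.7 164.7] 17 [-40.9   1.5] 177.9
side bowl lip? [274.5 202.5] 16 [-66.2  -5.8] -175.0
t 7.05 pos [635.1  52.2 141.6] zeta 6.3 q6 -0.21 grip 0.094 F [-0.4  0.5 -2.2] -> dp [-3.8 65.6 -1. ] roll 0.005
```

```bash
python3 w.py 100 9.5
```

```text
t 7.05 pos [635.1  52.2 141.6] zeta 6.3 q6 -0.21 grip 0.094 F [-0.4  0.5 -2.2] -> dp [-6.3 41.6 -1. ] roll -0.056
```

```bash
python3 -m crank '[{"dp":[-6,0,-1],"roll":-0.056,"gripper":255},{"dp":[-6,10,-1],"roll":-0.056,"gripper":255},{"dp":[-6,25,-1],"roll":-0.056,"gripper":255},{"dp":[-6,38,-1],"roll":-0.056,"gripper":255},{"dp":[-6,42,-1],"roll":-0.056,"gripper":255},{"dp":[-6,42,-1],"roll":-0.056,"gripper":255},{"dp":[-6,42,-1],"roll":-0.056,"gripper":255}]' 40
python3 m.py 9.5; python3 w.py 76 9.5
```

```text
time_s: 7.63
eef_pos: [633.1, 58.3, 98.6]
ee_rot: [0.54, -0.539, 0.457, -0.457]
force: [0.3, -0.2, -2.0]
grip_width: 0.09
expected [591.70756147  51.41126356] 28.03859322341934
side [593.9430833   51.19683539]
top [587.901077    46.48071887]
top pot lip? [229.  236.9] 30 [-47.1  -4.4] -174.7
top bowl lip? [229.  236.9] 30 [-44.6   5. ] 173.6
top pot lip? [234.6 248.5] 28 [-70.8 -16.5] -166.9
top bowl lip? [234.6 248.5] 28 [-69.4  -7.7] -173.7
side pot lip? [282.1 181.3] 17 [-42.1  -1.6] -177.8
side bowl lip? [282.1 181.3] 17 [-8.7 57.9] 98.6
side bowl lip? [274.5 202.5] 16 [-66.2  -5.8] -175.0
t 7.73 pos [633.3  58.4  99.2] zeta 9.4 q6 -0.26 grip 0.092 F [-0.3  0.2 -0.9] -> dp [-0.  23.2  0. ] roll -0.001
```

```bash
python3 -m crank '[{"dp":[0,6,0],"roll":-0.02,"gripper":255},{"dp":[0,12,0],"roll":-0.02,"gripper":255},{"dp":[0,17,0],"roll":-0.02,"gripper":255},{"dp":[0,20,0],"roll":-0.02,"gripper":255},{"dp":[0,20,0],"roll":-0.02,"gripper":255},{"dp":[0,20,0],"roll":-0.02,"gripper":255}]' 40
python3 w.py 76 10.6
python3 -m crank '[{"dp":[0,1,0],"roll":0,"gripper":255},{"dp":[0,2,0],"roll":0,"gripper":255},{"dp":[0,2,0],"roll":0,"gripper":255},{"dp":[0,2,0],"roll":0,"gripper":255}]' 40
python3 w.py 76 10.6
```

```text
time_s: 8.23
eef_pos: [632.8, 58.5, 77.9]
ee_rot: [-0.544, 0.544, -0.452, 0.452]
force: [-0.0, -0.1, -1.1]
grip_width: 0.089
t 8.23 pos [632.8  58.5  77.9] zeta 10.6 q6 -0.28 grip 0.089 F [-0.  -0.1 -1.1] -> dp [-0.6  1.9  0.6] roll -0.0
time_s: 8.57
eef_pos: [632.9, 58.5, 76.2]
ee_rot: [0.544, -0.544, 0.452, -0.452]
force: [1.2, -0.0, -1.2]
grip_width: 0.09
t 8.57 pos [632.9  58.5  76.2] zeta 10.6 q6 -0.28 grip 0.09 F [ 1.2 -0.  -1.2] -> dp [-0.6  0.2  0.6] roll 0.0
```

```bash
python3 -m crank '[{"dp":[0,0.5,0],"roll":0,"gripper":255},{"dp":[0,1,0],"roll":0,"gripper":255},{"dp":[0,1,0],"roll":0,"gripper":255}]' 40
python3 -m crank '[{"dp":[0,0.5,0],"roll":0,"gripper":255},{"dp":[0,1,0],"roll":0,"gripper":255},{"dp":[0,1,0],"roll":0,"gripper":255}]' 40
```

```text
time_s: 8.82
eef_pos: [633.3, 58.5, 75.9]
ee_rot: [0.544, -0.544, 0.451, -0.452]
force: [-0.3, 0.7, 5.3]
grip_width: 0.091
time_s: 9.07
eef_pos: [633.6, 58.4, 75.8]
ee_rot: [0.545, -0.544, 0.451, -0.452]
force: [-1.0, -0.3, 9.4]
grip_width: 0.087
```

The pot is seated: 9 N up, at the expected height. Releasing and retreating.

```bash
python3 -m crank '[{"dp":[0,-0.5,0],"roll":0,"gripper":230},{"dp":[0,-1,0],"roll":0,"gripper":215},{"dp":[0,-1,0],"roll":0,"gripper":190},{"dp":[0,-1,0],"roll":0,"gripper":160},{"dp":[0,-1,0],"roll":0,"gripper":160},{"dp":[0,-15,0],"roll":0,"gripper":160},{"dp":[0,-50,0],"roll":0,"gripper":100},{"dp":[0,-90,0],"roll":0,"gripper":0},{"dp":[0,-130,0],"roll":0,"gripper":0},{"dp":[0,-130,0],"roll":0,"gripper":0}]' 40
python3 -c "
from h import *
go((499,-132,205),-48.5)"
```

```text
time_s: 9.9
eef_pos: [635.3, 58.4, 212.7]
ee_rot: [0.547, -0.541, 0.448, -0.456]
force: [1.0, -0.3, 0.7]
grip_width: 0.916
t 9.9 pos [635.3  58.4 212.7] zeta 10.6 q6 -0.28 grip 0.916 F [ 1.  -0.3  0.7] -> dp [ 162.     6.1 -169.1] roll 1.032
```

```bash
python3 -m crank '[{"dp":[162,6,-169],"roll":1.032,"gripper":0},{"dp":[162,6,-169],"roll":1.032,"gripper":0},{"dp":[162,6,-169],"roll":1.032,"gripper":0},{"dp":[162,6,-169],"roll":1.032,"gripper":0},{"dp":[162,6,-169],"roll":1.032,"gripper":0},{"dp":[162,6,-169],"roll":1.032,"gripper":0},{"dp":[162,6,-169],"roll":1.032,"gripper":0},{"dp":[162,6,-169],"roll":1.032,"gripper":0},{"dp":[162,6,-169],"roll":1.032,"gripper":0},{"dp":[162,6,-169],"roll":1.032,"gripper":0}]' 40
python3 - <<'E'
from h import *
go((499,-132,205),-48.5)
P=[eyes.capture(n) for n in("top","side")]
for n,x0,z0 in (("bowl",(592,51.5),0),("pot",(592,51.5),5),("beaker",(499,-132),0)):
    for S in (P,P[:1],P[1:]):
        c,f=fit(S,n,x0,z0); print(n,c,f,end=' ')
        for p in S: print(np.array(lipang(p,n,c,z0)),end=' ')
        print()
cv2.imwrite("pics/a5.png",np.hstack([cv2.resize(i["color"][130:290,200:360],None,fx=2.5,fy=2.5) for i in P])[:,:,::-1])
E
```

```text
time_s: 10.73
eef_pos: [496.4, -132.0, 198.0]
ee_rot: [0.25, -0.25, 0.662, -0.661]
force: [-0.2, -0.2, 0.7]
grip_width: 0.996
t 10.73 pos [ 496.4 -132.   198. ] zeta -48.6 q6 0.36 grip 0.996 F [-0.2 -0.2  0.7] -> dp [-1.9 -7.   1.7] roll -0.002
bowl [592.47464081  52.07674867] -271.1606750488281 [-173.27904598   70.3271876    28.        ] [-174.56478235   66.96676316   16.        ] 
bowl [591.93438232  52.07708507] -153.25030517578125 [-173.2268632    69.79071014   28.        ] 
bowl [592.8165816   46.28575379] -122.12141418457031 [-179.52791939   67.00989134   16.        ] 
pot [590.81940364  51.17982565] -261.20758056640625 [-173.32098809   46.88111489   31.        ] [-175.98609175   41.03915931    6.        ] 
pot [590.98795739  51.34004549] -130.49807739257812 [-173.15113778   47.06736621   31.        ] 
pot [589.37637348  49.26402864] -131.53671264648438 [-178.29191347   40.7945209     5.        ] 
beaker [ 499.98332775 -132.75079374] -177.1584014892578 [nan nan  0.] [43.14948825 33.16977366 19.        ] 
beaker [ 446.90897192 -135.91071999] -90.11322784423828 [nan nan  0.] 
beaker [ 500.08759324 -132.70497395] -143.67422485351562 [43.21513064 33.06238986 19.        ] h.py:37: RuntimeWarning: Mean of empty slice.
  q=d[k].mean(0); return np.degrees(np.arctan2(q[1],q[0])),np.hypot(*q),k.sum()
  ret = um.true_divide(
```

View pics/a5.png

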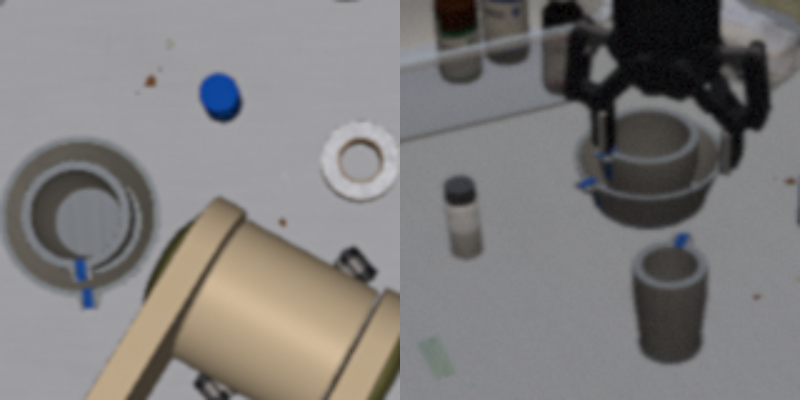

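The pot is seated and its lip lines up with the bowl's (both about -173.3°). In the right crop, the beaker at (670,300) sits between the open fingers. Descending to grip it across the outside.

```bash
python3 -m crank '[{"dp":[-1,0,2],"roll":-0.002,"gripper":0},{"dp":[-1,40,2],"roll":-0.002,"gripper":0},{"dp":[-1,75,2],"roll":-0.002,"gripper":0},{"dp":[-1,100,2],"roll":-0.002,"gripper":0},{"dp":[-1,112,2],"roll":-0.002,"gripper":0},{"dp":[-1,112,2],"roll":-0.002,"gripper":0},{"dp":[-1,112,2],"roll":-0.002,"gripper":0}]' 40
python3 - <<'E'
from h import *
go((499.5,-132.3,86),-48.5)
p=eyes.capture("side")
cv2.imwrite("pics/a6.png",cv2.resize(p["color"][170:310,230:400],None,fx=3,fy=3)[:,:,::-1])
E
```

```text
time_s: 11.42
eef_pos: [498.8, -132.7, 86.2]
ee_rot: [0.251, -0.251, 0.661, -0.661]
force: [-0.3, -0.3, 0.9]
grip_width: 1.002
t 11.42 pos [ 498.8 -132.7   86.2] zeta -48.4 q6 0.36 grip 1.002 F [-0.3 -0.3  0.9] -> dp [-0.8  0.2  0.2] roll 0.002
```

View pics/a6.png

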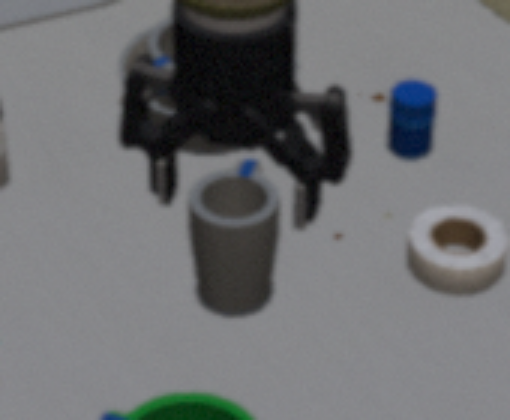

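The fingers straddle the beaker's rim, with the lip off to one side. Closing slowly.

```bash
python3 -m crank '[{"dp":[0,0,0],"roll":0,"gripper":40},{"dp":[0,0,0],"roll":0,"gripper":55},{"dp":[0,0,0],"roll":0,"gripper":65},{"dp":[0,0,0],"roll":0,"gripper":75},{"dp":[0,0,0],"roll":0,"gripper":85},{"dp":[0,0,0],"roll":0,"gripper":120},{"dp":[0,0,0],"roll":0,"gripper":255},{"dp":[0,0,0],"roll":0,"gripper":255},{"dp":[0,0,0],"roll":0,"gripper":255}]' 40
python3 -c "
from h import *
go((499.5,-132.3,86),-48.5)
p=eyes.capture('side');c,f=fit([p],'beaker',(499,-132));print(c,f,lipang(p,'beaker',c))"
python3 -m crank '[{"dp":[0,-10,0],"roll":0,"gripper":255},{"dp":[0,-30,0],"roll":0,"gripper":255},{"dp":[0,-70,0],"roll":0,"gripper":255},{"dp":[0,-110,0],"roll":0,"gripper":255},{"dp":[0,-145,0],"roll":0,"gripper":255},{"dp":[0,-145,0],"roll":0,"gripper":255},{"dp":[0,-145,0],"roll":0,"gripper":255}]' 40
python3 -c "
from h import *
go((591,51.3,231),96)"
```

```text
time_s: 12.22
eef_pos: [499.0, -132.7, 87.4]
ee_rot: [-0.251, 0.251, -0.661, 0.661]
force: [-2.0, 2.6, 8.9]
grip_width: 0.693
t 12.22 pos [ 499.  -132.7   87.4] zeta -48.4 q6 0.36 grip 0.693 F [-2.   2.6  8.9] -> dp [-0.7  1.4  0. ] roll 0.002
[ 500.80035273 -132.24872459] -148.4073486328125 (np.float64(41.490456224467266), np.float64(32.52768263049567), np.int64(19))
time_s: 12.85
eef_pos: [499.0, -132.9, 233.1]
ee_rot: [-0.252, 0.25, -0.66, 0.662]
force: [0.6, 0.1, -2.4]
grip_width: 0.692
t 12.85 pos [ 499.  -132.9  233.1] zeta -48.4 q6 0.36 grip 0.692 F [ 0.6  0.1 -2.4] -> dp [-191.1    2.1  -76.7] roll -2.52
```

```bash
python3 -m crank '[{"dp":[-10,0,-4],"roll":-0.12,"gripper":255},{"dp":[-20,0,-8],"roll":-0.24,"gripper":255},{"dp":[-30,0,-12],"roll":-0.36,"gripper":255},{"dp":[-40,0,-16],"roll":-0.48,"gripper":255},{"dp":[-50,0,-20],"roll":-0.6,"gripper":255},{"dp":[-60,0,-24],"roll":-0.72,"gripper":255},{"dp":[-70,0,-28],"roll":-0.84,"gripper":255},{"dp":[-80,0,-32],"roll":-0.96,"gripper":255},{"dp":[-90,0,-36],"roll":-1.08,"gripper":255},{"dp":[-100,0,-40],"roll":-1.2,"gripper":255}]' 40
python3 -c "
from h import *
go((591,51.3,231),96)"
```

```text
time_s: 13.68
eef_pos: [546.4, -35.8, 229.5]
ee_rot: [-0.581, 0.582, -0.403, 0.401]
force: [-0.8, -0.1, -0.8]
grip_width: 0.697
t 13.68 pos [546.4 -35.8 229.5] zeta 20.7 q6 -0.64 grip 0.697 F [-0.8 -0.1 -0.8] -> dp [-65.7  -1.5  72.4] roll -1.315
```

```bash
python3 -m crank '[{"dp":[-7,0,7],"roll":-0.12,"gripper":255},{"dp":[-14,0,14],"roll":-0.24,"gripper":255},{"dp":[-21,0,22],"roll":-0.36,"gripper":255},{"dp":[-28,0,30],"roll":-0.48,"gripper":255},{"dp":[-35,0,38],"roll":-0.6,"gripper":255},{"dp":[-42,0,46],"roll":-0.72,"gripper":255},{"dp":[-49,0,54],"roll":-0.84,"gripper":255},{"dp":[-56,0,62],"roll":-0.96,"gripper":255},{"dp":[-62,0,68],"roll":-1.08,"gripper":255},{"dp":[-66,0,72],"roll":-1.2,"gripper":255}]' 40
python3 -c "
from h import *
go((591,51.3,190),96)"
```

```text
time_s: 14.52
eef_pos: [591.0, 51.3, 229.3]
ee_rot: [0.707, -0.707, 0.004, -0.002]
force: [0.1, 0.3, 0.1]
grip_width: 0.698
t 14.52 pos [591.   51.3 229.3] zeta 89.5 q6 -1.67 grip 0.698 F [0.1 0.3 0.1] -> dp [ 0.1 39.3 -0. ] roll -0.114
```

```bash
python3 -m crank '[{"dp":[0,5,0],"roll":-0.114,"gripper":255},{"dp":[0,20,0],"roll":-0.114,"gripper":255},{"dp":[0,30,0],"roll":-0.114,"gripper":255},{"dp":[0,34,0],"roll":-0.114,"gripper":255},{"dp":[0,34,0],"roll":-0.114,"gripper":255}]' 40
cat > b.py <<'E'
from m import *
import sys
s=ctrl.sense()["eef_pos"]; z0=s[2]-87.4; x0=s[:2]
t=eyes.capture('top');p=eyes.capture('side')
c=arcfit(p,"beaker",x0,z0,150,350); print("side",c,"expected",x0)
print("top",arcfit(t,"beaker",x0,z0,200,350))
for nm,q in(("top",t),("side",p)):
    m=cv2.inRange(cv2.cvtColor(q["color"],cv2.COLOR_RGB2HSV),(100,110,50),(130,255,255))
    N,L,S,C=cv2.connectedComponentsWithStats(m)
    for i in range(1,N):
        if S[i,4]>3:
            d=at_z(q,C[i],z0+86)[:2]-x0
            if np.hypot(*d)<60: print(nm,"lip?",C[i].round(1),S[i,4],d.round(1),np.degrees(np.arctan2(d[1],d[0])).round(1))
cv2.imwrite("pics/%s.png"%sys.argv[1],np.hstack([cv2.resize(i["color"][90:250,200:360],None,fx=2.5,fy=2.5) for i in (p,t)])[:,:,::-1])
go((591,51.3,97),96)
E
python3 b.py a7
```

```text
time_s: 14.93
eef_pos: [590.7, 50.5, 195.3]
ee_rot: [0.706, -0.706, -0.033, 0.036]
force: [-0.4, -0.2, -0.7]
grip_width: 0.699
side [598.21784847  45.35467478] expected [590.71755927  50.47949568]
top [584.32600062  40.88386599]
side lip? [285.7 138.7] 17 [-26.    3.6] 172.2
t 15.03 pos [591.4  50.4 197.2] zeta 95.6 q6 -1.78 grip 0.694 F [-0.2 -0.2  0.3] -> dp [ -0.3 100.2   0.9] roll -0.007
```

View pics/a7.png

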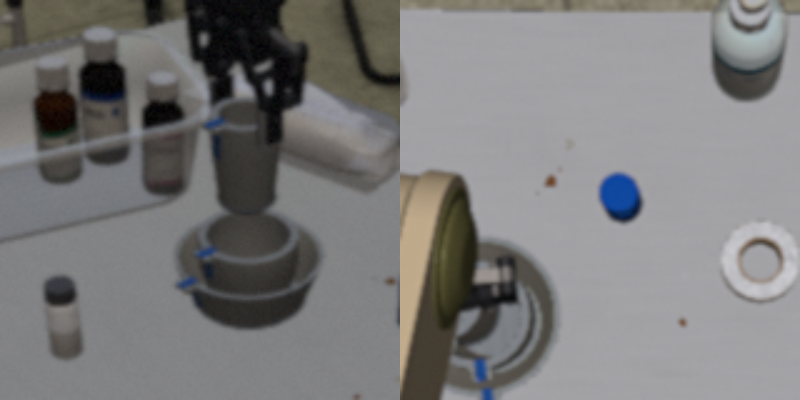

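The beaker hangs upright and centred over the pot: its lip is at left-crop (213,124), the pot lip at (205,254). I'll lower it partway and re-check the lip angle there.

```bash
python3 -m crank '[{"dp":[0,15,0.5],"roll":-0.007,"gripper":255},{"dp":[0,35,0.5],"roll":-0.007,"gripper":255},{"dp":[0,55,0.5],"roll":-0.007,"gripper":255},{"dp":[0,70,0.5],"roll":-0.007,"gripper":255},{"dp":[0,76,0.5],"roll":-0.007,"gripper":255},{"dp":[0,76,0.5],"roll":-0.007,"gripper":255},{"dp":[0,76,0.5],"roll":-0.007,"gripper":255}]' 40
python3 b.py a8
```

```text
time_s: 15.62
eef_pos: [591.8, 51.0, 122.1]
ee_rot: [-0.706, 0.706, 0.038, -0.037]
force: [-0.5, -0.8, -1.0]
grip_width: 0.693
side [598.99771788  43.05475233] expected [591.8355987   50.95899897]
top [588.01700663  40.78710294]
top lip? [231.7 237.2] 29 [-49.5 -14.8] -163.4
side lip? [286.8 168.6] 15 [-27.7   1.4] 177.2
t 15.72 pos [592.   50.9 122.6] zeta 96.0 q6 -1.79 grip 0.694 F [-0.1  0.3 -0.3] -> dp [-1.  25.6  0.5] roll 0.0
```

View pics/a8.png

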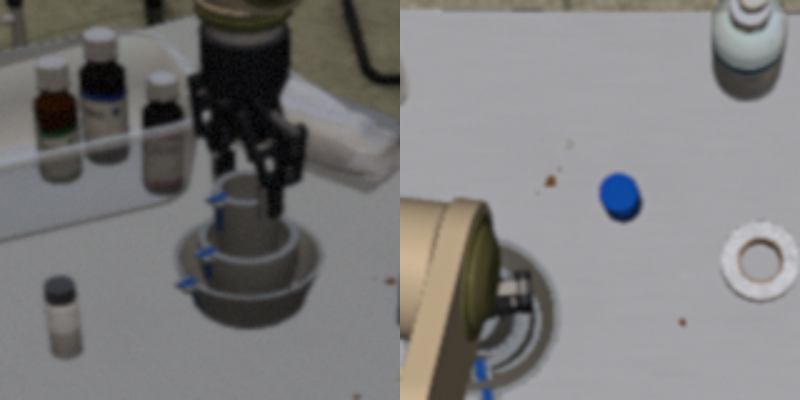

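```bash
python3 -m crank '[{"dp":[-0.5,6,0.5],"roll":-0.045,"gripper":255},{"dp":[-0.5,12,0.5],"roll":-0.045,"gripper":255},{"dp":[-0.5,17,0.5],"roll":-0.045,"gripper":255},{"dp":[-0.5,21,0.5],"roll":-0.045,"gripper":255},{"dp":[-0.5,22,0.5],"roll":-0.045,"gripper":255},{"dp":[-0.5,22,0.5],"roll":-0.045,"gripper":255}]' 40
python3 -m crank '[{"dp":[0,0.5,0],"roll":0,"gripper":255},{"dp":[0,1.5,0],"roll":0,"gripper":255},{"dp":[0,2,0],"roll":0,"gripper":255},{"dp":[0,2,0],"roll":0,"gripper":255}]' 40
```

```text
time_s: 16.22
eef_pos: [590.7, 51.5, 98.9]
ee_rot: [0.705, -0.705, -0.053, 0.053]
force: [-0.4, -0.3, -1.0]
grip_width: 0.694
time_s: 16.55
eef_pos: [591.1, 51.4, 97.6]
ee_rot: [-0.705, 0.705, 0.053, -0.053]
force: [0.4, 0.5, 2.2]
grip_width: 0.695
```

```bash
python3 -m crank '[{"dp":[0,0.5,0],"roll":0,"gripper":255},{"dp":[0,1,0],"roll":0,"gripper":255},{"dp":[0,1,0],"roll":0,"gripper":255},{"dp":[0,1,0],"roll":0,"gripper":255}]' 40
```

```text
time_s: 16.88
eef_pos: [591.4, 51.4, 97.4]
ee_rot: [-0.705, 0.705, 0.054, -0.052]
force: [-1.6, -0.3, 8.5]
grip_width: 0.699
```

The beaker is seated at the predicted height with 8.5 N up. Releasing.

```bash
python3 -m crank '[{"dp":[0,-0.5,0],"roll":0,"gripper":70},{"dp":[0,-1,0],"roll":0,"gripper":50},{"dp":[0,-1,0],"roll":0,"gripper":30},{"dp":[0,-1,0],"roll":0,"gripper":10},{"dp":[0,-1,0],"roll":0,"gripper":0},{"dp":[0,-1,0],"roll":0,"gripper":0},{"dp":[0,-20,0],"roll":0,"gripper":0},{"dp":[0,-60,0],"roll":0,"gripper":0},{"dp":[0,-100,0],"roll":0,"gripper":0},{"dp":[0,-140,0],"roll":0,"gripper":0}]' 40
python3 -m crank '[{"dp":[40,0,-20],"roll":0,"gripper":0},{"dp":[80,0,-40],"roll":0,"gripper":0},{"dp":[80,0,-80],"roll":0,"gripper":0},{"dp":[80,0,-120],"roll":0,"gripper":0},{"dp":[80,0,-160],"roll":0,"gripper":0},{"dp":[80,0,-200],"roll":0,"gripper":0},{"dp":[80,0,-220],"roll":0,"gripper":0},{"dp":[80,0,-220],"roll":0,"gripper":0},{"dp":[80,0,-220],"roll":0,"gripper":0}]' 40
python3 - <<'E'
from h import *
P=[eyes.capture(n) for n in("top","side")]
for n,z0 in (("bowl",0),("pot",5),("beaker",10)):
    for S in (P,P[:1],P[1:]):
        c,f=fit(S,n,(591.5,51.5),z0); print(n,c.round(1),round(f),end=' ')
        for p in S: print(np.array(lipang(p,n,c,z0)).round(1),end=' ')
        print()
cv2.imwrite("pics/a9.png",np.hstack([cv2.resize(i["color"][130:290,200:360],None,fx=2.5,fy=2.5) for i in P])[:,:,::-1])
for l in ["ointment_jar","vial","tape_roll"]:
  for p in P: print(l,[at_z(p,r["centre"],0).round() for r in models.spot_point(p,l)[:1]])
E
```

```text
time_s: 17.72
eef_pos: [590.4, 51.5, 237.8]
ee_rot: [0.705, -0.705, -0.053, 0.053]
force: [0.4, -0.6, 0.3]
grip_width: 1.005
time_s: 18.47
eef_pos: [702.7, -155.0, 235.5]
ee_rot: [0.705, -0.705, -0.052, 0.053]
force: [0.8, 1.0, -0.2]
grip_width: 0.999
bowl [592.1  51. ] -214 [nan nan  0.] [136.   40.7  32. ] 
bowl [591.6  51.2] -97 [nan nan  0.] 
bowl [590.3  45.7] -125 [125.8  43.7  32. ] 
pot [591.9  50.9] -205 [nan nan  0.] [164.2  34.3  27. ] 
pot [599.2  71.3] -102 [nan nan  0.] 
pot [598.9  55.7] -120 [-177.9   45.6   24. ] 
beaker [589.8  49.2] -254 [nan nan  0.] [177.8  26.4  17. ] 
beaker [589.2  49.1] -120 [nan nan  0.] 
beaker [591.4  49.9] -136 [179.3  28.   17. ] 
ointment_jar []
ointment_jar [array([714., -66.,   0.])]
vial [array([ 653., -191.,    0.])]
vial [array([407.,  64.,   0.])]
tape_roll [array([ 649., -192.,    0.])]
tape_roll [array([ 652., -179.,    0.])]h.py:37: RuntimeWarning: Mean of empty slice.
  q=d[k].mean(0); return np.degrees(np.arctan2(q[1],q[0])),np.hypot(*q),k.sum()
  ret = um.true_divide(
```

View pics/a9.png

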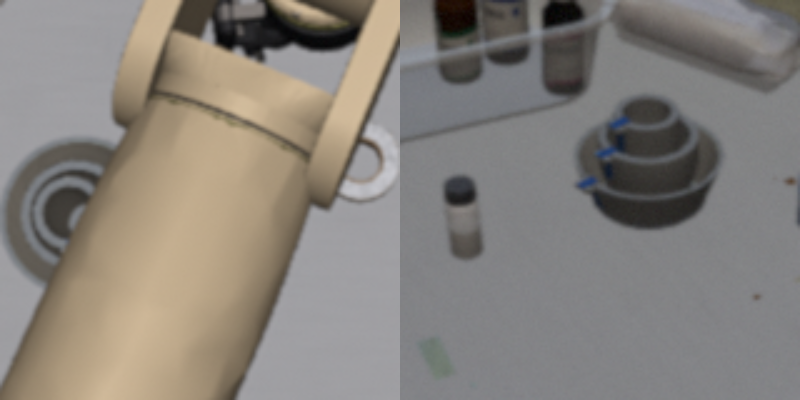

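All three are nested upright. I'll clear the arm and check the lip angles from above.

```bash
python3 -m crank '[{"dp":[-30,0,-40],"roll":0,"gripper":0},{"dp":[-60,0,-80],"roll":0,"gripper":0},{"dp":[-90,0,-110],"roll":0,"gripper":0},{"dp":[-120,0,-140],"roll":0,"gripper":0},{"dp":[-140,0,-150],"roll":0,"gripper":0},{"dp":[-140,0,-150],"roll":0,"gripper":0},{"dp":[-140,0,-150],"roll":0,"gripper":0}]' 40
python3 - <<'E'
from h import *
P=[eyes.capture(n) for n in("top","side")]
for n,z0 in (("bowl",0),("pot",5),("beaker",10)):
    c,f=fit(P,n,(591.5,51.5),z0); print(n,c.round(1),round(f),end=' ')
    ro,_,h=V[n]
    for p in P:
        m=cv2.inRange(cv2.cvtColor(p["color"],cv2.COLOR_RGB2HSV),(100,110,50),(130,255,255))
        N,L,S,C=cv2.connectedComponentsWithStats(m)
        for i in range(1,N):
            d=at_z(p,C[i],h-2+z0)[:2]-c; r=np.hypot(*d)
            if S[i,4]>4 and ro-8<r<ro+12 and d[0]<0: print(np.degrees(np.arctan2(d[1],d[0])).round(1),"r",r.round(),S[i,4],end=' | ')
    print()
cv2.imwrite("pics/a10.png",cv2.resize(P[0]["color"][150:280,180:340],None,fx=4,fy=4)[:,:,::-1])
E
```

```text
time_s: 19.45
eef_pos: [585.7, -324.7, 236.6]
ee_rot: [-0.705, 0.705, 0.052, -0.052]
force: [-0.3, 0.5, 0.0]
grip_width: 0.997
bowl [592.3  51.7] -272 -173.6 r 70.0 28 | -174.9 r 67.0 16 | 
pot [591.8  51.2] -252 -175.7 r 43.0 21 | 
beaker [589.1  48.9] -269 -173.8 r 37.0 62 | 177.2 r 26.0 17 |
```

View pics/a10.png

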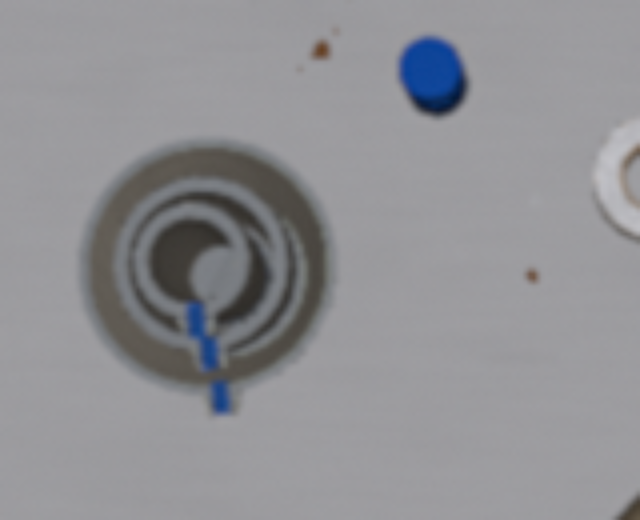

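```bash
python3 -c "
from rig import ctrl
print(ctrl.sense()['time_s'],ctrl.finish_job())"
```

```text
the job is handed in; nothing more can be done
19.55 None
```

I put the pot in the bowl and the beaker in the pot, then handed the job in at 19.55 s on the robot's clock. Both were lowered slowly, made contact at about 9 N at the height expected for flat seating, and were released there.

**Bowl:** it stands where it was, at about (592, 51.5), within about 1 mm.

**Lips:** from above, the bowl's lip points to about -174° and the pot's and beaker's line up with it to within about 5°. The side camera agrees for the bowl (-175°). It put the beaker at 177°, about 9° from the top camera's bowl-lip angle; I took that as a bias of the side view, since the lip covers only about 17 pixels there. For the pot, only one of the two cameras gave a reading in the last check (-175.7°).

**Centring:** the pot is concentric with the bowl to about 1 mm. The beaker sits about 3–4 mm off-centre in the pot, which is inside the clearance.

**Bystanders:** after the release, the side camera found the tape roll and vial where they started and put the jar about 9 mm from its first estimate. The gripper never went near the jar. The networks' estimates for the bystanders are rough: in the last top view they missed the jar and mistook the tape roll for the vial.

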